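# Fetch the ink pot from behind the solvent bottles

### The arm

A 7-joint arm with a two-finger parallel gripper is mounted at the origin on the work surface. World frame = base frame: x ahead of the robot, y to its left, z up, the work surface at z = 0. Lengths are in m, angles in degrees, forces in N, time in s.
With the tool pointing down it reaches from about 0.4 to 0.9 m from the base axis. Payload 5.5 kg.
Tool frame: the origin (TCP) lies on the centre line of the jaws, within the pads' length; the fingertips stand 17 mm ahead of it and the grasp point (between the pads) lies 2 mm behind it (tip_reach is the distance from the TCP to the fingertips, in m); z points along the fingers, y is the line along which they close (so a half turn about z gives the same grasp; the last joint's range is limited). The gripper opens to 92 mm and grips with 3 to 60 N. Pads are 19 mm wide; open, the fingers measure 130 mm over their backs; the gripper's body (75 mm by 190 mm) begins 47 mm behind the grasp point.
Start: joints at [88.362, 28.699, -24.465, 88.831, 12.651, 65.22, -12.049], TCP at [0.187, -0.623, 0.244] pointing down, gripper open.
Joint ranges: [-164.97, 164.97], [-17.58, 116.51], [-87.97, 89.64], [11.32, 138.91], [-80.73, 260.73], [10.89, 115.49], [-147.41, 147.41]. Speed limits (degrees/s): [147.25, 147.25, 180, 180, 180, 180, 180].

### API

Orientations are given as a 3x3 rotation matrix whose columns are the frame's x, y, z axes.
In Python, from cell import * gives the robot as it stands. The module is installed in compiled form; this text tells all that it offers.
- The arm moves only by the tool step_arm, never from a script. Its argument "deltas" is a list of rows, each a list of 2 entries, a list of its own where there are three numbers: the shift along the tool's x, y, z in mm, then the turn about the tool's z in degrees. A call has 1 to 5 rows; each row is the pose to reach, as a shift and turn from the pose commanded when the call began, along the tool's axes at that moment; what a row does not reach only later rows make up. A row lasts 1/10 s, in which the tool goes at most 50 mm and 8.59 degrees, less where a joint would pass 70% of its speed; a pose out of reach is approached as far as the arm can. A call with a gripper value outside its range is refused whole. "gripper" is the closure, from 0 (fully open) to 1 (shut), set as the call begins (left out, the last holds). The fingers move at their own pace and stop on an object; "newtons" is the grip in N (left out, the last holds). Time passes only in rows, so rows that repeat a pose let the fingers close. It gives the time, the measured TCP pose, the force, the opening and the grip force at its end, in the units of the state.
- get_obs(): the state, without advancing time (a new reading comes with each control period).
- get_image(name): name is "side" or "top" or "wrist"; returns (picture, depth): 384x512x3 uint8, blue, green, red; 384x512 float32, m along the optical axis (not along the pixel's ray), 0 where there is no reading.
- camera_info(name): a dict with "intrinsics" (3x3 intrinsics, pixels), "D" ([k1, k2, p1, p2, k3] as OpenCV has them; the pictures are not rectified), "R" (3x3) and "t" (3): a world point X has camera coordinates R X + t. Camera axes: x right, y down, z forward; pixel columns grow to the right and rows downward; lengths in m; the calibration is good to about 2 mm. A picture is of the moment at which its call begins: read the wrist's pose just before it. camera_info takes no time and is no camera call; for the wrist camera it gives the pose at the moment of the call.
- hand_in(): hands the job in; it is judged then, once.
Trained networks look in the newest picture that a camera, given by its name, has taken for a name from the list of things; names that differ only in an ending like _2 or _b are one class to them, and where a whole thing is asked for, a point or a joint stands for the part that bears it (a point fixed in the world has none). Each returns a list of dicts, best first, with "confidence" (0 to 1); they miss things now and then, are a little off and sometimes report something else, mostly with a low value. They report only what shows in the picture. A call takes as long as a camera call. They do not tell look-alikes from the thing itself.
- recognise(thing, camera): "centre" ([column, row] in pixels, amid what is visible of it).
- masks_of(thing, camera): "mask" (384x512 bool, what is visible of it) and "centre" ([column, row] in pixels, amid what is visible of it).
- spot_point(thing, camera): "centre" ([column, row] in pixels: a listed point, or the origin of a listed thing).
The state is a dict: "t": time; "q": joint angles; "dq": joint speeds; "effort": joint torques, N m; "tcp_pos": TCP position; "eef_rot": TCP orientation; "ft_force": force on the tool from outside, world axes, zero at the start; "torque": the same for the moment, N m; "grip_width": finger opening in m; "finger_force": force on a finger pad.
Only numpy, scipy, OpenCV 4.12 (cv2) and the standard library are available. Lean on these libraries where they do the work, as an engineer would, in place of code of your own. Each camera call takes 0.05 s, during which the arm holds its last target. There are 200 camera calls.

### The job

Three tall bottles hem in the little ink pot on the grey board: first move all three into the blue tray, standing upright, and leave the pot where it is until they are there. Then set the ink pot upright in the middle of the white spill dish, and only after that put each bottle back upright on the very spot where it stood before, red, yellow and green each to its own. Set things down rather than dropping them, tip nothing over, and leave the brass weight and the eraser where they are.

Things in the scene. Friction and masses are not known exactly. Their poses are not given: they have to be found in the camera images.
- red (a point): loose amber glass bottle with a red screw cap and a red stripe above its white label; upright cylinder 44 mm across up to 100 mm high, then the cap, 40 mm across, to its flat top at 125 mm; about 160 g. This point is at the centre, half-way up (62.5 mm above its underside), z along its axis. It stands at one of the three dark felt discs around the ink pot on the grey board
- yellow (a point): loose amber glass bottle with a yellow screw cap and a yellow stripe above its white label; upright cylinder 44 mm across up to 100 mm high, then the cap, 40 mm across, to its flat top at 125 mm; about 160 g. This point is at the centre, half-way up (62.5 mm above its underside), z along its axis. It stands at one of the three dark felt discs around the ink pot on the grey board
- green (a point): loose amber glass bottle with a green screw cap and a green stripe above its white label; upright cylinder 44 mm across up to 100 mm high, then the cap, 40 mm across, to its flat top at 125 mm; about 160 g. This point is at the centre, half-way up (62.5 mm above its underside), z along its axis. It stands at one of the three dark felt discs around the ink pot on the grey board
- pot (a point): loose low ink pot, clear glass with a white label band and a violet cap; cylinder 38 mm across to 36 mm high, cap 36 mm across to the top at 50 mm; about 90 g. This point is at its centre, half-way up (25 mm above its underside), z along its axis. It stands on the grey board with the bottles 58 mm from it, centre to centre, on its left, right and robot side, too close for a gripper to come down between them
- board: fixed grey storage board, 200 (x) by 210 (y) mm, top face 12 mm above the table, with a low lip along its far (+x) edge up to 32 mm above the table. Origin at the centre of its underside, on the table. Dark felt discs (flat) mark four places in its frame: the pot's at x 28, y 0 mm, and the bottles' at (-30, 0), (28, 58) and (28, -58) mm; which bottle stands on which disc changes from start to start
- tray: fixed shallow blue tray for parking, 220 (x, long) by 100 (y) mm outside, walls 4 mm thick and 14 mm high, inner floor about 4 mm above the table. Origin at the centre of its underside. The three bottles fit in one row along its x axis, for example 75 mm apart. It lies to the left or to the right of the board
- dish: fixed round white spill dish, 132 mm across, inner floor 5 mm above the table, inner radius 61 mm, blue rim 10 mm high, a grey spot 42 mm across marks the middle. Origin at the centre of its underside. It lies on the other side of the board from the tray
- weight_mid (a point): small loose brass paperweight, 28 mm across, 26 mm high, on the near right corner of the grey board; leave it alone. Point at its centre
- eraser_mid (a point): loose pink eraser block, 44 x 22 x 14 mm, on the table in front of the board; leave it alone. Point at its centre
There are look-alikes about, which are no part of the job. What is shaped like the part that bears red but purple is not meant.

How it is judged (in metres and radians):
On the way, in this order (a step that is already met when the one before it is completed fails the run):
1. all three bottles stand upright in the blue tray, with the ink pot still at its place (x of red in the frame of tray between -0.092 and 0.092 m and y of red in the frame of tray between -0.032 and 0.032 m and z of each of red, yellow, green in the frame of tray below 0.072 m and angle between each of red, yellow, green's own z axis and vertical below 0.12 rad and x of yellow in the frame of tray between -0.092 and 0.092 m and y of yellow in the frame of tray between -0.032 and 0.032 m and x of green in the frame of tray between -0.092 and 0.092 m and y of green in the frame of tray between -0.032 and 0.032 m and linear speed of each of bottle_red, bottle_yellow, bottle_green below 0.03 m/s and angular speed of each of bottle_red, bottle_yellow, bottle_green below 0.3 rad/s and distance of pot from where it was at the start of the episode below 0.02 m), for 0.2 s.
2. the ink pot stands in the middle of the spill dish while the three bottles still stand in the tray (horizontal distance between pot and dish below 0.015 m and z of pot in the frame of dish below 0.035 m and angle between each of pot, red, yellow, green's own z axis and vertical below 0.12 rad and linear speed of each of inkpot, bottle_red, bottle_yellow, bottle_green below 0.03 m/s and angular speed of each of inkpot, bottle_red, bottle_yellow, bottle_green below 0.3 rad/s and x of red in the frame of tray between -0.092 and 0.092 m and y of red in the frame of tray between -0.032 and 0.032 m and z of each of red, yellow, green in the frame of tray below 0.072 m and x of yellow in the frame of tray between -0.092 and 0.092 m and y of yellow in the frame of tray between -0.032 and 0.032 m and x of green in the frame of tray between -0.092 and 0.092 m and y of green in the frame of tray between -0.032 and 0.032 m), for 0.2 s.
At the end, for the whole second after the job is handed in: The ink pot stands upright and at rest in the spill dish, within 15 mm of its middle; each bottle stands upright and at rest within 15 mm of where it stood at the start (distance of each of red, yellow, green from where it was at the start of the episode below 0.015 m and angle between each of red, yellow, green, pot's own z axis and vertical below 0.12 rad and linear speed of each of bottle_red, bottle_yellow, bottle_green, inkpot below 0.03 m/s and angular speed of each of bottle_red, bottle_yellow, bottle_green, inkpot below 0.3 rad/s and horizontal distance between pot and dish below 0.015 m and z of pot in the frame of dish below 0.035 m); the robot touches nothing.
It fails at once if the brass weight or the eraser is moved more than 20 mm (distance of any of weight_mid, eraser_mid from where it was at the start of the episode above 0.02 m).
It fails at once if a bottle or the ink pot is tipped by more than 0.6 rad (angle between any of red, yellow, green, pot's own z axis and vertical above 0.6 rad).
It fails at once if a bottle or the ink pot is dropped (moves at over 0.7 m/s with no finger touching it) ((linear speed of bottle_red above 0.7 m/s and contact force between bottle_red and the fingers below 0.05 N) or (linear speed of bottle_yellow above 0.7 m/s and contact force between bottle_yellow and the fingers below 0.05 N) or (linear speed of bottle_green above 0.7 m/s and contact force between bottle_green and the fingers below 0.05 N) or (linear speed of inkpot above 0.7 m/s and contact force between inkpot and the fingers below 0.05 N)).
It also fails if it takes over 144 s, if anything falls off the work surface, if the arm or the gripper's body presses on something with over 40 N, if the wrist force passes 120 N, or if a joint passes its speed limit or range.

## Working session

There is one attempt and no reset: what is moved stays moved. The work goes in short steps, Python scripts to look and compute and a tool call to move; the robot and the scene stay as the last step left them, time stands still between calls to the robot, and variables do not carry over. Pictures are saved under pics/ and viewed, at most 14 in all, crops included, and the job is handed in when it is done.

Besides the shell and the picture viewer there is one more tool, called after "Request:" as a command line: name --argument value ..., lists and objects as JSON in quotes. step_arm: Moves the arm, as the interface text tells. Its arguments: {"type":"object","properties":{"deltas":{"type":"array","items":{"type":"array"}},"gripper":{"type":"number"},"newtons":{"type":"number"}},"required":["deltas"]}

```bash
mkdir -p pics
cat > h.py <<'E'
from cell import *
import numpy as np, cv2
def ray(cam,px):
    c=camera_info(cam); K=np.array(c["intrinsics"]);R=np.array(c["R"]);t=np.array(c["t"])
    u=cv2.undistortPoints(np.array([[px]],float),K,np.array(c["D"],float))[0,0]
    return -R.T@t, R.T@np.array([u[0],u[1],1.])
def atz(cam,px,z):
    o,d=ray(cam,px); return o+d*(z-o[2])/d[2]
def cloud(cam,depth):
    c=camera_info(cam); K=np.array(c["intrinsics"]);R=np.array(c["R"]);t=np.array(c["t"])
    g=np.stack(np.meshgrid(np.arange(512.),np.arange(384.)),-1).reshape(-1,1,2)
    u=cv2.undistortPoints(g,K,np.array(c["D"],float)).reshape(-1,2)
    p=np.c_[u,np.ones(len(u))]*depth.reshape(-1,1)
    return ((p-t)@R).reshape(384,512,3)
E
python3 - <<'E'
from h import *
o=get_obs();print(o["t"],o["tcp_pos"],np.round(o["eef_rot"],3).tolist())
np.set_printoptions(precision=4,suppress=True)
for cam in("top","side"):
    im,d=get_image(cam);cv2.imwrite(f"pics/{cam}0.png",im)
    P=cloud(cam,d)
    for n in ["red","yellow","green","pot","board","tray","dish","weight_mid","eraser_mid"]:
        for f in spot_point(n,cam)[:3]:
            c=f["centre"];z={"pot":.037,"red":.0745,"yellow":.0745,"green":.0745}.get(n,0.)
            print(cam,n,round(f["confidence"],2),np.round(c),atz(cam,c,z)[:2],P[int(c[1]),int(c[0])])
E
```

```text
0.0 [ 0.18676514 -0.6219128   0.24271515] [[0.958, 0.288, -0.0], [0.288, -0.958, 0.002], [0.0, -0.002, -1.0]]
top red 0.84 [335. 131.] [ 0.6614 -0.187 ] [ 0.6561 -0.1808  0.1005]
top red 0.67 [235. 148.] [0.616  0.0267] [0.6036 0.0244 0.1379]
top green 0.7 [289. 158.] [ 0.5984 -0.089 ] [ 0.587  -0.0826  0.1379]
top green 0.41 [293. 204.] [ 0.5017 -0.0989] [ 0.5053 -0.1025  0.0363]
top pot 0.6 [262. 158.] [ 0.6047 -0.0324] [ 0.6011 -0.0308  0.063 ]
top board 0.83 [258. 173.] [ 0.5747 -0.024 ] [ 0.5553 -0.0224  0.1376]
top board 0.37 [291. 203.] [ 0.507 -0.102] [ 0.5051 -0.0979  0.0384]
top tray 0.73 [365. 214.] [ 0.4875 -0.2719] [ 0.4895 -0.2703  0.0007]
top dish 0.57 [132. 199.] [0.5065 0.2624] [0.508  0.2624 0.0043]
top weight_mid 0.41 [294. 205.] [ 0.5031 -0.1092] [ 0.5009 -0.1047  0.0375]
top eraser_mid 0.75 [246. 263.] [ 0.369  -0.0015] [ 0.372  -0.0004  0.015 ]
side red 0.83 [222. 134.] [ 0.6593 -0.1889] [ 0.6577 -0.1793  0.0862]
side red 0.67 [220. 208.] [0.6147 0.0407] [0.6111 0.051  0.0886]
side yellow 0.57 [254. 191.] [ 0.5491 -0.0158] [ 0.5462 -0.0008  0.0939]
side green 0.75 [236. 164.] [ 0.6041 -0.0936] [ 0.5971 -0.0644  0.1087]
side pot 0.67 [231. 191.] [ 0.6091 -0.0402] [ 0.6039 -0.022   0.0601]
side board 0.6 [244. 207.] [ 0.578  -0.0263] [ 0.5764 -0.0192  0.0099]
side tray 0.76 [296. 143.] [ 0.4807 -0.2574] [ 0.4806 -0.2556  0.0043]
side dish 0.81 [253. 321.] [0.5105 0.2538] [0.5114 0.2549 0.002 ]
side weight_mid 0.58 [277. 181.] [ 0.5128 -0.1188] [ 0.511  -0.0927  0.0321]
side eraser_mid 0.75 [334. 224.] [ 0.3664 -0.0053] [0.3686 0.0022 0.013 ]
```

Run:
```python
import cv2,numpy as np
a=cv2.imread("pics/top0.png");b=cv2.imread("pics/side0.png")
cv2.imwrite("pics/both0.png",np.vstack([cv2.resize(a[90:290,90:430],(510,300)),cv2.resize(b[60:380,150:410],(369,300*1))[:, :].copy() if 0 else cv2.resize(b[100:300,120:460],(510,300))]))
```

```text
(no output)
```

View pics/top0.png

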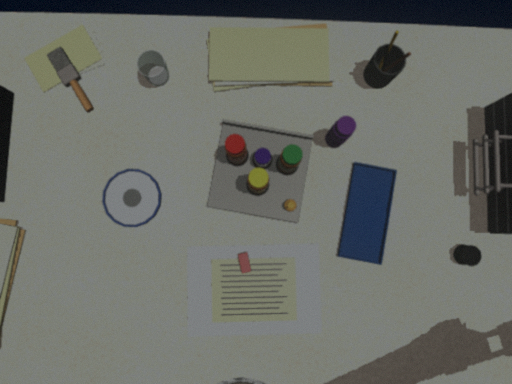

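View pics/both0.png

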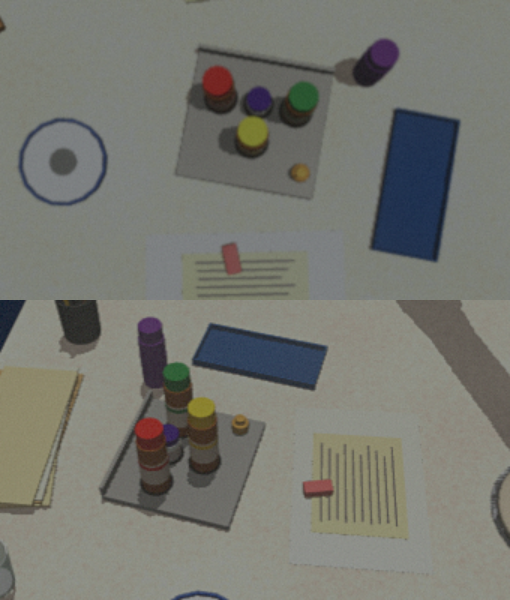

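Red is the red-capped bottle at (235,148) in the top picture. The purple bottle at (342,130) is its look-alike and gets left alone. Yellow is at (258,180), green at (290,157) and the pot at (262,158). The tray is on the right at (367,214) and the dish on the left at (132,198).

```bash
cat > m.py <<'E'
from h import *
np.set_printoptions(precision=4,suppress=True)
HUE={"red":[(0,8),(172,180)],"yellow":[(22,35)],"green":[(50,85)],"pot":[(118,140)]}
def caps(cam,im,d,zt={"pot":.062},box=((.5,.7),(-.16,.09))):
    P=cloud(cam,d);h=cv2.cvtColor(im,cv2.COLOR_BGR2HSV);out={}
    for n,rs in HUE.items():
        z0=.03 if n=="pot" else .09
        m=np.zeros(d.shape,bool)
        for a,b in rs: m|=(h[...,0]>=a)&(h[...,0]<=b)
        m&=(h[...,1]>90)&(d>0)&(P[...,2]>z0)&(P[...,0]>box[0][0])&(P[...,0]<box[0][1])&(P[...,1]>box[1][0])&(P[...,1]<box[1][1])
        q=P[m]
        if len(q)<15: print(cam,n,"few",len(q)); continue
        top=np.percentile(q[:,2],90); t=q[q[:,2]>top-.008]
        (cx,cy),r=cv2.minEnclosingCircle(t[:,:2].astype(np.float32))
        print(cam,n,len(q),"ztop",round(float(np.median(t[:,2])),4),"mean",t[:,:2].mean(0),"circ",np.array([cx,cy,r]))
def circ(cam,im,d): pass
E
python3 - <<'E'
from m import *
for cam in("top","side"):
    im,d=get_image(cam); caps(cam,im,d)
    P=cloud(cam,d);h=cv2.cvtColor(im,cv2.COLOR_BGR2HSV)
    m=(h[...,0]>100)&(h[...,0]<125)&(h[...,1]>130)&(P[...,0]>.33)&(P[...,0]<.65)&(P[...,1]<-.17)&(P[...,2]<.03)
    (c,s,a)=cv2.minAreaRect(P[m][:,:2].astype(np.float32)); print("tray",m.sum(),c,s,a)
    m=(h[...,0]>100)&(h[...,0]<128)&(h[...,1]>80)&(P[...,1]>.17)&(P[...,1]<.35)&(P[...,2]<.03)&(P[...,0]>.4)&(P[...,0]<.6)
    q=P[m][:,:2].astype(np.float32)
    if m.sum()>10: print("dish",m.sum(),cv2.minEnclosingCircle(q),np.median(P[m][:,2]))
    mk=masks_of("board",cam)
    if mk:
        m=mk[0]["mask"]&(P[...,2]<.025)&(P[...,2]>.003); print("board",m.sum(),cv2.minAreaRect(P[m][:,:2].astype(np.float32)),np.median(P[m][:,2]))
print(camera_info("wrist")["R"],camera_info("wrist")["t"],camera_info("wrist")["intrinsics"])
E
```

```text
top red 356 ztop 0.1368 mean [0.6133 0.0254] circ [0.614  0.0257 0.0197]
top yellow 343 ztop 0.1368 mean [ 0.548  -0.0234] circ [ 0.5484 -0.0235  0.0198]
top green 295 ztop 0.1368 mean [ 0.5954 -0.0884] circ [ 0.5956 -0.0886  0.0189]
top pot 193 ztop 0.0618 mean [ 0.6043 -0.0313] circ [ 0.6047 -0.0317  0.0173]
tray 3599 (0.4904312193393707, -0.27425631880760193) (0.09732361882925034, 0.2134455293416977) 80.72044372558594
dish 212 ((0.5089578032493591, 0.2619357109069824), 0.06590742617845535) 0.009518602995674637
board 5953 ((0.5760033130645752, -0.02690330147743225), (0.21350377798080444, 0.1953379064798355), 81.47134399414062) 0.01186990291533148
side red 356 ztop 0.1352 mean [0.6133 0.0299] circ [0.6128 0.027  0.0214]
side yellow 280 ztop 0.1357 mean [ 0.5476 -0.0187] circ [ 0.5476 -0.0201  0.0211]
side green 173 ztop 0.1356 mean [ 0.5971 -0.0856] circ [ 0.5969 -0.0867  0.0201]
side pot 91 ztop 0.0607 mean [ 0.6001 -0.031 ] circ [ 0.604  -0.0118  0.0373]
tray 51 (0.48934459686279297, -0.2696544826030731) (0.09140559285879135, 0.2038484662771225) 79.52819061279297
dish 436 ((0.5096780061721802, 0.2657725512981415), 0.06704775243997574) 0.00836432199260927
board 3888 ((0.5767989754676819, -0.02557738870382309), (0.2132515013217926, 0.1996261179447174), 81.46424102783203) 0.010839337127331976
[[ 0.2876 -0.9578 -0.    ]
 [-0.9139 -0.2744  0.2993]
 [-0.2866 -0.086  -0.9542]] [-0.6508 -0.0377  0.3907] [[295.3714   0.     252.5472]
 [  0.     295.3714 185.8544]
 [  0.       0.       1.    ]]
```

Request:
step_arm --deltas '[[[0,0,-20],8],[[0,0,-40],16.7]]' --gripper 0.2 --newtons 15

```text
t: 1.4
tcp_pos: [0.1868, -0.622, 0.2833]
eef_rot: [[1.0, -0.004, -0.0], [-0.004, -1.0, 0.002], [-0.0, -0.002, -1.0]]
ft_force: [-0.5, -0.8, 1.0]
grip_width: 0.0803
finger_force: 0.0
```

Request:
step_arm --deltas '[[[27,-36,0],0],[[54,-72,0],0],[[81,-108,0],0],[[108,-144,0],0],[[135,-178,0],0]]'

```text
t: 1.9
tcp_pos: [0.3226, -0.4425, 0.284]
eef_rot: [[1.0, 0.002, 0.0], [0.002, -1.0, -0.0], [0.0, 0.0, -1.0]]
ft_force: [0.4, -1.0, 0.9]
grip_width: 0.0734
finger_force: 0.0
```

Request:
step_arm --deltas '[[[27,-36,0],0],[[54,-72,0],0],[[81,-108,0],0],[[108,-144,0],0],[[135,-178,0],0]]'

```text
t: 2.4
tcp_pos: [0.4572, -0.2642, 0.2841]
eef_rot: [[1.0, 0.002, 0.001], [0.002, -1.0, -0.001], [0.001, 0.001, -1.0]]
ft_force: [1.2, -0.8, -0.2]
grip_width: 0.0737
finger_force: 0.0
```

Request:
step_arm --deltas '[[[28,-36,0],0],[[56,-72,0],0],[[84,-108,0],0],[[112,-144,0],0],[[139,-178,0],0]]'

```text
t: 2.9
tcp_pos: [0.5959, -0.0859, 0.284]
eef_rot: [[1.0, 0.002, 0.001], [0.002, -1.0, -0.0], [0.001, 0.0, -1.0]]
ft_force: [0.4, -0.7, 0.4]
grip_width: 0.0735
finger_force: 0.0
```

Request:
step_arm --deltas '[[[0,0,0],0],[[0,0,0],0]]'

```text
t: 3.1
tcp_pos: [0.5952, -0.0859, 0.2835]
eef_rot: [[1.0, 0.006, -0.0], [0.006, -1.0, 0.001], [-0.0, -0.001, -1.0]]
ft_force: [-1.1, 0.0, -0.4]
grip_width: 0.0732
finger_force: 0.0
```

Run:
```python
from m import *
o=get_obs();print(o["t"],o["tcp_pos"])
im,d=get_image("wrist");cv2.imwrite("pics/w1.png",im);caps("wrist",im,d)
```

```text
3.1 [ 0.5952 -0.0859  0.2835]
wrist red 1415 ztop 0.1362 mean [0.6137 0.0219] circ [ 0.6108 -0.0425  0.0859]
wrist yellow 1061 ztop 0.1361 mean [ 0.5518 -0.0282] circ [ 0.5748 -0.0565  0.0599]
wrist green 1241 ztop 0.1362 mean [ 0.5966 -0.0909] circ [ 0.6156 -0.1014  0.0533]
wrist pot 759 ztop 0.3659 mean [ 0.6204 -0.0832] circ [ 0.6177 -0.0899  0.0665]
```

View pics/w1.png

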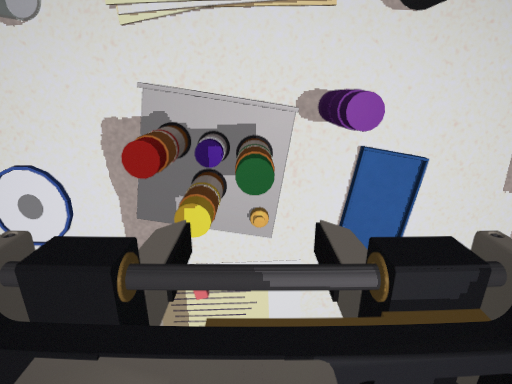

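The wrist view shows the red cap at (147,157), green at (255,174), yellow at (193,218) and the pot at (209,152). Stray pixels disturb the fit, so I'll keep only the largest blob.

```bash
sed -i 's|^        q=P\[m\]$|        m\&=P[...,2]<.15; nl,L,S,_=cv2.connectedComponentsWithStats(m.astype(np.uint8)); m=(L==1+np.argmax(S[1:,4])) if nl>1 else m; q=P[m]|' m.py
python3 - <<'E'
from m import *
im,d=get_image("wrist");caps("wrist",im,d)
E
```

```text
wrist red 1418 ztop 0.1363 mean [0.614  0.0234] circ [0.6135 0.0244 0.0203]
wrist yellow 1007 ztop 0.1363 mean [ 0.5512 -0.0267] circ [ 0.5475 -0.0242  0.0201]
wrist green 1221 ztop 0.1363 mean [ 0.597  -0.0898] circ [ 0.5962 -0.0895  0.0199]
wrist pot 638 ztop 0.0611 mean [ 0.605  -0.0332] circ [ 0.6047 -0.0327  0.0179]
```

Request:
step_arm --deltas '[[[0.5,2,30],0],[[0.5,2,60],0],[[0.5,2,90],0],[[0.5,2,120],0],[[0.5,2,140],0]]'

```text
t: 3.7
tcp_pos: [0.5934, -0.0923, 0.1416]
eef_rot: [[1.0, -0.001, -0.003], [-0.001, -1.0, -0.001], [-0.003, 0.001, -1.0]]
ft_force: [0.4, -0.4, -0.6]
grip_width: 0.0733
finger_force: 0.0
```

Request:
step_arm --deltas '[[[0,0,15],0],[[0,0,30],0],[[0,0,42],0],[[0,0,47],0],[[0,0,47],0]]'

```text
t: 4.2
tcp_pos: [0.5951, -0.0897, 0.0963]
eef_rot: [[1.0, 0.002, -0.001], [0.002, -1.0, 0.0], [-0.001, -0.0, -1.0]]
ft_force: [0.8, 0.2, 0.4]
grip_width: 0.0735
finger_force: 0.0
```

Request:
step_arm --deltas '[[[0,0,0],0],[[0,0,0],0],[[0,0,0],0],[[0,0,0],0],[[0,0,0],0]]' --gripper 1 --newtons 20

```text
t: 4.7
tcp_pos: [0.5956, -0.0895, 0.0971]
eef_rot: [[1.0, 0.002, 0.001], [0.002, -1.0, -0.0], [0.001, 0.0, -1.0]]
ft_force: [-0.5, -0.0, 1.3]
grip_width: 0.0433
finger_force: 19.9
```

Request:
step_arm --deltas '[[[0,0,0],0],[[0,0,0],0],[[0,0,0],0]]'

```text
t: 5.0
tcp_pos: [0.5957, -0.0896, 0.0971]
eef_rot: [[1.0, 0.002, 0.001], [0.002, -1.0, -0.0], [0.001, 0.0, -1.0]]
ft_force: [-0.6, -0.3, 3.2]
grip_width: 0.0437
finger_force: 19.9
```

Request:
step_arm --deltas '[[[0,0,-10],0],[[0,0,-30],0],[[0,0,-50],0],[[0,0,-70],0],[[0,0,-80],0]]'

```text
t: 5.5
tcp_pos: [0.5959, -0.0897, 0.1785]
eef_rot: [[1.0, 0.002, 0.002], [0.002, -1.0, -0.0], [0.002, 0.0, -1.0]]
ft_force: [0.4, -0.2, -2.7]
grip_width: 0.0434
finger_force: 19.9
```

Request:
step_arm --deltas '[[[-4,15,0],0],[[-10,45,0],0],[[-18,80,0],0],[[-25,115,0],0],[[-32,150,0],0]]'

```text
t: 6.0
tcp_pos: [0.5615, -0.2424, 0.1752]
eef_rot: [[1.0, 0.001, -0.003], [0.001, -1.0, 0.0], [-0.003, -0.0, -1.0]]
ft_force: [0.6, 0.7, -2.0]
grip_width: 0.0437
finger_force: 19.9
```

Request:
step_arm --deltas '[[[-6,25,0],0],[[-10,40,0],0],[[-10,44,0],0],[[-10,44,0],0],[[-10,44,0],0]]'

```text
t: 6.5
tcp_pos: [0.5544, -0.2815, 0.1766]
eef_rot: [[1.0, 0.005, 0.0], [0.005, -1.0, 0.001], [0.0, -0.001, -1.0]]
ft_force: [0.2, -0.5, -1.9]
grip_width: 0.0434
finger_force: 19.9
```

Request:
step_arm --deltas '[[[0,0,20],0],[[0,0,45],0],[[0,0,65],0],[[0,0,78],0],[[0,0,83],0]]'

```text
t: 7.0
tcp_pos: [0.5536, -0.2817, 0.0924]
eef_rot: [[1.0, 0.004, -0.002], [0.004, -1.0, 0.002], [-0.002, -0.002, -1.0]]
ft_force: [-0.1, -0.1, -1.2]
grip_width: 0.0435
finger_force: 19.9
```

Request:
step_arm --deltas '[[[0,0,1],0],[[0,0,2],0],[[0,0,3],0],[[0,0,3],0]]'

```text
t: 7.4
tcp_pos: [0.5542, -0.284, 0.0914]
eef_rot: [[1.0, 0.002, 0.001], [0.002, -1.0, -0.001], [0.001, 0.001, -1.0]]
ft_force: [0.1, -0.2, -2.2]
grip_width: 0.0436
finger_force: 19.9
```

Request:
step_arm --deltas '[[[0,0,1],0],[[0,0,2],0],[[0,0,2],0]]'

```text
t: 7.7
tcp_pos: [0.5541, -0.2839, 0.0891]
eef_rot: [[1.0, 0.002, 0.001], [0.002, -1.0, -0.0], [0.001, 0.0, -1.0]]
ft_force: [0.2, -0.1, 0.2]
grip_width: 0.043
finger_force: 19.9
```

Request:
step_arm --deltas '[[[0,0,0.5],0],[[0,0,1],0],[[0,0,1],0]]'

```text
t: 8.0
tcp_pos: [0.5545, -0.2837, 0.089]
eef_rot: [[1.0, 0.002, 0.001], [0.002, -1.0, -0.001], [0.001, 0.001, -1.0]]
ft_force: [-1.5, 1.6, 7.5]
grip_width: 0.044
finger_force: 20.0
```

Request:
step_arm --deltas '[[[0,0,-1],0],[[0,0,-1],0],[[0,0,-1],0],[[0,0,-1],0]]' --gripper 0.2

```text
t: 8.4
tcp_pos: [0.5536, -0.2837, 0.0885]
eef_rot: [[1.0, 0.002, -0.0], [0.002, -1.0, 0.0], [-0.0, -0.0, -1.0]]
ft_force: [-0.3, 0.2, -0.4]
grip_width: 0.07
finger_force: 0.0
```

Request:
step_arm --deltas '[[[0,0,-15],0],[[0,0,-40],0],[[0,0,-70],0],[[0,0,-99],0],[[0,0,-99],0]]'

```text
t: 8.9
tcp_pos: [0.557, -0.2846, 0.1935]
eef_rot: [[1.0, 0.002, 0.008], [0.002, -1.0, -0.004], [0.008, 0.004, -1.0]]
ft_force: [0.1, 0.3, 0.2]
grip_width: 0.0734
finger_force: 0.0
```

Request:
step_arm --deltas '[[[-1,-35,0],0],[[-2,-75,0],0],[[-3,-115,0],0],[[-5,-155,0],0],[[-6,-190,0],0]]'

```text
t: 9.4
tcp_pos: [0.5468, -0.0914, 0.188]
eef_rot: [[1.0, 0.003, 0.0], [0.003, -1.0, 0.0], [0.0, -0.0, -1.0]]
ft_force: [0.4, 0.2, -0.1]
grip_width: 0.0735
finger_force: 0.0
```

Request:
step_arm --deltas '[[[0,-35,0],0],[[0,-60,0],0],[[0,-71,0],0],[[0,-71,0],0],[[0,-71,0],0]]'

```text
t: 9.9
tcp_pos: [0.5472, -0.0243, 0.1876]
eef_rot: [[1.0, 0.001, -0.0], [0.001, -1.0, -0.001], [-0.0, 0.001, -1.0]]
ft_force: [-0.0, -0.6, -0.3]
grip_width: 0.0733
finger_force: 0.0
```

Run:
```python
from m import *
o=get_obs();print(o["t"],o["tcp_pos"])
im,d=get_image("top");cv2.imwrite("pics/t2.png",im);caps("top",im,d,box=((.35,.7),(-.35,.09)))
```

```text
9.9 [ 0.5472 -0.0243  0.1876]
top red few 0
top yellow few 1
top green 295 ztop 0.1288 mean [ 0.5545 -0.2819] circ [ 0.5551 -0.2821  0.0196]
top pot 170 ztop 0.1249 mean [ 0.6602 -0.1982] circ [ 0.6601 -0.1983  0.0189]
```

Request:
step_arm --deltas '[[[0,0,25],0],[[0,0,50],0],[[0,0,75],0],[[0,0,86],0],[[0,0,91],0]]'

```text
t: 10.45
tcp_pos: [0.5465, -0.0242, 0.0955]
eef_rot: [[1.0, 0.0, -0.002], [0.0, -1.0, -0.0], [-0.002, 0.0, -1.0]]
ft_force: [-0.2, 0.2, 1.2]
grip_width: 0.0736
finger_force: 0.0
```

Request:
step_arm --deltas '[[[0,0,0],0],[[0,0,0],0],[[0,0,0],0],[[0,0,0],0],[[0,0,0],0]]' --gripper 1

```text
t: 10.95
tcp_pos: [0.5478, -0.0227, 0.0975]
eef_rot: [[1.0, 0.002, 0.002], [0.002, -1.0, -0.0], [0.002, 0.0, -1.0]]
ft_force: [1.3, 0.2, 2.5]
grip_width: 0.0436
finger_force: 20.0
```

Request:
step_arm --deltas '[[[0,0,0],0],[[0,0,0],0]]'

```text
t: 11.15
tcp_pos: [0.5479, -0.0226, 0.0975]
eef_rot: [[1.0, 0.002, 0.001], [0.002, -1.0, -0.0], [0.001, 0.0, -1.0]]
ft_force: [-0.3, 0.1, 5.4]
grip_width: 0.0435
finger_force: 20.0
```

Request:
step_arm --deltas '[[[0,0,-10],0],[[0,0,-30],0],[[0,0,-50],0],[[0,0,-70],0],[[0,0,-80],0]]'

```text
t: 11.65
tcp_pos: [0.5476, -0.0227, 0.1784]
eef_rot: [[1.0, 0.002, 0.002], [0.002, -1.0, -0.0], [0.002, 0.0, -1.0]]
ft_force: [-0.5, -0.4, -1.2]
grip_width: 0.0438
finger_force: 20.0
```

Request:
step_arm --deltas '[[[-4,15,0],0],[[-11,45,0],0],[[-20,80,0],0],[[-28,120,0],0],[[-37,160,0],0]]'

```text
t: 12.15
tcp_pos: [0.5097, -0.1839, 0.1764]
eef_rot: [[1.0, 0.003, -0.001], [0.003, -1.0, 0.0], [-0.001, -0.0, -1.0]]
ft_force: [1.9, -0.4, -1.7]
grip_width: 0.0436
finger_force: 20.0
```

Request:
step_arm --deltas '[[[-9,40,0],0],[[-17,70,0],0],[[-20,89,0],0],[[-20,89,0],0],[[-20,89,0],0]]'

```text
t: 12.65
tcp_pos: [0.4903, -0.2714, 0.1763]
eef_rot: [[1.0, 0.001, -0.001], [0.001, -1.0, 0.001], [-0.001, -0.001, -1.0]]
ft_force: [0.4, 1.0, -1.1]
grip_width: 0.0441
finger_force: 20.0
```

Request:
step_arm --deltas '[[[0,0,20],0],[[0,0,45],0],[[0,0,65],0],[[0,0,78],0],[[0,0,84],0]]'

```text
t: 13.15
tcp_pos: [0.4905, -0.2699, 0.0915]
eef_rot: [[1.0, 0.004, -0.001], [0.004, -1.0, 0.002], [-0.001, -0.002, -1.0]]
ft_force: [-0.4, -0.1, -1.0]
grip_width: 0.0436
finger_force: 20.0
```

Request:
step_arm --deltas '[[[0,0,1],0],[[0,0,2],0],[[0,0,3],0],[[0,0,4],0],[[0,0,4],0]]'

```text
t: 13.65
tcp_pos: [0.4913, -0.2722, 0.0895]
eef_rot: [[1.0, 0.002, 0.001], [0.002, -1.0, -0.001], [0.001, 0.001, -1.0]]
ft_force: [-0.3, 1.5, 2.2]
grip_width: 0.0432
finger_force: 20.0
```

Request:
step_arm --deltas '[[[0,0,0],0],[[0,0,0],0],[[0,0,0],0],[[0,0,0],0]]' --gripper 0.2

```text
t: 14.05
tcp_pos: [0.4907, -0.2719, 0.0887]
eef_rot: [[1.0, 0.002, 0.0], [0.002, -1.0, -0.0], [0.0, 0.0, -1.0]]
ft_force: [1.5, 0.7, 0.1]
grip_width: 0.0705
finger_force: 0.0
```

Request:
step_arm --deltas '[[[0,0,-15],0],[[0,0,-40],0],[[0,0,-70],0],[[0,0,-99],0],[[0,0,-99],0]]'

```text
t: 14.55
tcp_pos: [0.4938, -0.2729, 0.193]
eef_rot: [[1.0, 0.002, 0.007], [0.002, -1.0, -0.004], [0.007, 0.004, -1.0]]
ft_force: [0.7, 0.1, 0.5]
grip_width: 0.0736
finger_force: 0.0
```

Request:
step_arm --deltas '[[[16,-40,0],0],[[32,-80,0],0],[[48,-120,0],0],[[64,-160,0],0],[[80,-200,0],0]]'

```text
t: 15.05
tcp_pos: [0.5706, -0.0702, 0.1881]
eef_rot: [[1.0, 0.002, 0.0], [0.002, -1.0, -0.0], [0.0, 0.0, -1.0]]
ft_force: [1.1, 0.6, 0.2]
grip_width: 0.0734
finger_force: 0.0
```

Request:
step_arm --deltas '[[[16,-40,0],0],[[32,-75,0],0],[[42,-97,0],0],[[42,-97,0],0],[[42,-97,0],0]]'

```text
t: 15.55
tcp_pos: [0.6118, 0.0258, 0.1876]
eef_rot: [[1.0, 0.004, -0.001], [0.004, -1.0, -0.0], [-0.001, 0.0, -1.0]]
ft_force: [-0.2, 0.1, -0.1]
grip_width: 0.0733
finger_force: 0.0
```

Request:
step_arm --deltas '[[[0,0,25],0],[[0,0,50],0],[[0,0,75],0],[[0,0,86],0],[[0,0,91],0]]'

```text
t: 16.05
tcp_pos: [0.6111, 0.0236, 0.0956]
eef_rot: [[1.0, 0.0, -0.002], [0.0, -1.0, -0.001], [-0.002, 0.001, -1.0]]
ft_force: [0.1, 0.9, 0.5]
grip_width: 0.0734
finger_force: 0.0
```

Request:
step_arm --deltas '[[[0,0,0],0],[[0,0,0],0],[[0,0,0],0],[[0,0,0],0],[[0,0,0],0]]' --gripper 1

```text
t: 16.55
tcp_pos: [0.6127, 0.0255, 0.0976]
eef_rot: [[1.0, 0.002, 0.002], [0.002, -1.0, -0.0], [0.002, 0.0, -1.0]]
ft_force: [-0.2, -0.8, 2.0]
grip_width: 0.0432
finger_force: 20.0
```

Request:
step_arm --deltas '[[[0,0,0],0],[[0,0,0],0]]'

```text
t: 16.75
tcp_pos: [0.6128, 0.0255, 0.0976]
eef_rot: [[1.0, 0.002, 0.002], [0.002, -1.0, -0.0], [0.002, 0.0, -1.0]]
ft_force: [-0.3, -0.2, 5.4]
grip_width: 0.0435
finger_force: 20.0
```

Request:
step_arm --deltas '[[[0,0,-10],0],[[0,0,-30],0],[[0,0,-50],0],[[0,0,-70],0],[[0,0,-80],0]]'

```text
t: 17.25
tcp_pos: [0.6126, 0.0256, 0.1785]
eef_rot: [[1.0, 0.002, 0.002], [0.002, -1.0, 0.0], [0.002, -0.0, -1.0]]
ft_force: [-0.8, -0.1, -1.1]
grip_width: 0.0431
finger_force: 20.0
```

Request:
step_arm --deltas '[[[-12,12,0],0],[[-34,34,0],0],[[-60,63,0],0],[[-86,93,0],0],[[-112,123,0],0]]'

```text
t: 17.75
tcp_pos: [0.4987, -0.0987, 0.1763]
eef_rot: [[1.0, 0.003, -0.001], [0.003, -1.0, 0.0], [-0.001, -0.0, -1.0]]
ft_force: [0.3, -1.0, -1.0]
grip_width: 0.0436
finger_force: 20.0
```

Request:
step_arm --deltas '[[[-20,35,0],0],[[-40,70,0],0],[[-57,105,0],0],[[-70,135,0],0],[[-75,155,0],0]]'

```text
t: 18.25
tcp_pos: [0.4231, -0.2556, 0.1763]
eef_rot: [[1.0, -0.001, -0.002], [-0.001, -1.0, -0.0], [-0.002, 0.0, -1.0]]
ft_force: [0.5, 0.0, -2.1]
grip_width: 0.0435
finger_force: 20.0
```

Request:
step_arm --deltas '[[[0,10,0],0],[[0,10,0],0],[[0,10,0],0]]'

```text
t: 18.55
tcp_pos: [0.4263, -0.2615, 0.1766]
eef_rot: [[1.0, 0.004, 0.0], [0.004, -1.0, 0.001], [0.0, -0.001, -1.0]]
ft_force: [-0.2, 1.2, -0.9]
grip_width: 0.0436
finger_force: 20.0
```

Request:
step_arm --deltas '[[[0,0,20],0],[[0,0,45],0],[[0,0,65],0],[[0,0,78],0],[[0,0,84],0]]'

```text
t: 19.05
tcp_pos: [0.4258, -0.2612, 0.0916]
eef_rot: [[1.0, 0.005, -0.001], [0.005, -1.0, 0.002], [-0.001, -0.002, -1.0]]
ft_force: [-1.5, 0.1, -0.8]
grip_width: 0.0434
finger_force: 20.0
```

Request:
step_arm --deltas '[[[0,0,1],0],[[0,0,2],0],[[0,0,3],0],[[0,0,4],0],[[0,0,4],0]]'

```text
t: 19.55
tcp_pos: [0.4263, -0.2633, 0.0895]
eef_rot: [[1.0, 0.002, 0.001], [0.002, -1.0, -0.001], [0.001, 0.001, -1.0]]
ft_force: [-1.0, -0.3, 2.8]
grip_width: 0.0431
finger_force: 20.0
```

Request:
step_arm --deltas '[[[0,0,0],0],[[0,0,0],0],[[0,0,0],0],[[0,0,0],0]]' --gripper 0.2

```text
t: 19.95
tcp_pos: [0.4257, -0.263, 0.0887]
eef_rot: [[1.0, 0.002, -0.0], [0.002, -1.0, 0.0], [-0.0, -0.0, -1.0]]
ft_force: [0.4, 0.5, -0.7]
grip_width: 0.0703
finger_force: 0.0
```

Request:
step_arm --deltas '[[[0,0,-15],0],[[0,0,-40],0],[[0,0,-70],0],[[0,0,-99],0],[[0,0,-99],0]]'

```text
t: 20.45
tcp_pos: [0.4285, -0.2642, 0.1925]
eef_rot: [[1.0, 0.002, 0.006], [0.002, -1.0, -0.005], [0.006, 0.005, -1.0]]
ft_force: [0.1, 0.3, 0.3]
grip_width: 0.0732
finger_force: 0.0
```

Request:
step_arm --deltas '[[[25,-33,0],0],[[52,-68,0],0],[[80,-103,0],0],[[107,-138,0],0],[[134,-173,0],0]]'

```text
t: 20.95
tcp_pos: [0.56, -0.0884, 0.188]
eef_rot: [[1.0, 0.002, -0.0], [0.002, -1.0, -0.0], [-0.0, 0.0, -1.0]]
ft_force: [0.9, 0.1, -0.2]
grip_width: 0.0734
finger_force: 0.0
```

Request:
step_arm --deltas '[[[25,-33,0],0],[[44,-58,0],0],[[44,-58,0],0],[[44,-58,0],0],[[44,-58,0],0]]'

```text
t: 21.45
tcp_pos: [0.6024, -0.033, 0.1874]
eef_rot: [[1.0, 0.001, -0.001], [0.001, -1.0, -0.001], [-0.001, 0.001, -1.0]]
ft_force: [-0.5, -0.2, 0.6]
grip_width: 0.0735
finger_force: 0.0
```

Run:
```python
from m import *
o=get_obs();print(o["t"],o["tcp_pos"])
im,d=get_image("top");a=im[90:290,90:430]
caps("top",im,d,box=((.35,.62),(-.35,.09)))
im,d=get_image("wrist");caps("wrist",im,d)
cv2.imwrite("pics/c3.png",np.vstack([cv2.resize(a,(510,300)),cv2.resize(im,(400,300)).copy() if 0 else cv2.resize(im,(510,300))]))
```

```text
21.45 [ 0.6024 -0.033   0.1874]
top red few 0
top yellow few 0
top green 96 ztop 0.1289 mean [ 0.5597 -0.2917] circ [ 0.5581 -0.2891  0.017 ]
top pot 21 ztop 0.0615 mean [ 0.5999 -0.0181] circ [ 0.5999 -0.0178  0.0079]
wrist red few 0
wrist yellow few 0
wrist green few 0
wrist pot 1104 ztop 0.0613 mean [ 0.6059 -0.0313] circ [ 0.605  -0.0313  0.018 ]
```

View pics/c3.png

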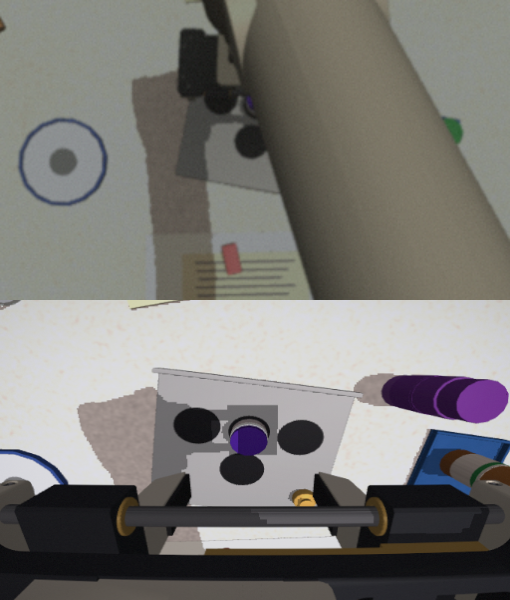

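The pot is still on its disc, with its cap at crop pixel (248,438). The three other felt discs are empty and green stands in the tray. Before touching the pot I'll check red and yellow from the side.

Run:
```python
from m import *
im,d=get_image("side");caps("side",im,d,box=((.35,.62),(-.35,.09)))
```

```text
side red 249 ztop 0.1273 mean [ 0.4271 -0.2584] circ [ 0.4274 -0.2613  0.0218]
side yellow 212 ztop 0.1275 mean [ 0.4916 -0.2684] circ [ 0.4935 -0.2697  0.0228]
side green 125 ztop 0.1277 mean [ 0.5551 -0.28  ] circ [ 0.554  -0.2823  0.0208]
side pot 79 ztop 0.0607 mean [ 0.6048 -0.0265] circ [ 0.6044 -0.0281  0.0174]
```

Request:
step_arm --deltas '[[[1,-1,30],0],[[1,-1,65],0],[[1,-1,100],0],[[1,-1,130],0],[[1,-1,140],0]]'

```text
t: 22.1
tcp_pos: [0.6015, -0.032, 0.0446]
eef_rot: [[1.0, 0.001, -0.005], [0.001, -1.0, -0.0], [-0.005, 0.0, -1.0]]
ft_force: [-0.3, -0.5, 0.3]
grip_width: 0.0736
finger_force: 0.0
```

Request:
step_arm --deltas '[[[0,0,6],0],[[0,0,11],0],[[0,0,11],0]]'

```text
t: 22.4
tcp_pos: [0.6049, -0.0308, 0.0375]
eef_rot: [[1.0, 0.002, 0.001], [0.002, -1.0, -0.0], [0.001, 0.0, -1.0]]
ft_force: [-0.9, 0.6, -0.6]
grip_width: 0.0738
finger_force: 0.0
```

Request:
step_arm --deltas '[[[0,0,0],0],[[0,0,0],0],[[0,0,0],0],[[0,0,0],0],[[0,0,0],0]]' --gripper 1

```text
t: 22.9
tcp_pos: [0.6043, -0.0306, 0.0369]
eef_rot: [[1.0, 0.002, 0.0], [0.002, -1.0, -0.0], [0.0, 0.0, -1.0]]
ft_force: [-0.5, 0.5, 1.1]
grip_width: 0.0384
finger_force: 2.7
```

Request:
step_arm --deltas '[[[0,0,0],0],[[0,0,0],0],[[0,0,0],0]]'

```text
t: 23.2
tcp_pos: [0.6043, -0.0307, 0.0369]
eef_rot: [[1.0, 0.002, 0.0], [0.002, -1.0, -0.0], [0.0, 0.0, -1.0]]
ft_force: [-1.6, -0.2, 2.6]
grip_width: 0.0373
finger_force: 20.0
```

Request:
step_arm --deltas '[[[0,0,-8],0],[[0,0,-25],0],[[0,0,-45],0],[[0,0,-60],0]]'

```text
t: 23.6
tcp_pos: [0.6049, -0.0303, 0.099]
eef_rot: [[1.0, 0.002, 0.002], [0.002, -1.0, 0.0], [0.002, -0.0, -1.0]]
ft_force: [-0.4, -0.5, -1.3]
grip_width: 0.0377
finger_force: 20.0
```

Request:
step_arm --deltas '[[[-4,-12,0],0],[[-14,-42,0],0],[[-26,-80,0],0],[[-39,-120,0],0],[[-52,-160,0],0]]'

```text
t: 24.1
tcp_pos: [0.5503, 0.1313, 0.0965]
eef_rot: [[1.0, 0.002, -0.001], [0.002, -1.0, 0.0], [-0.001, -0.0, -1.0]]
ft_force: [0.6, 0.5, -0.7]
grip_width: 0.0375
finger_force: 20.0
```

Request:
step_arm --deltas '[[[-13,-40,0],0],[[-26,-80,0],0],[[-37,-115,0],0],[[-43,-134,0],0],[[-43,-134,0],0]]'

```text
t: 24.6
tcp_pos: [0.5054, 0.2685, 0.0969]
eef_rot: [[1.0, 0.01, -0.001], [0.01, -1.0, 0.003], [-0.001, -0.003, -1.0]]
ft_force: [-0.3, -0.2, -0.3]
grip_width: 0.0377
finger_force: 20.0
```

Request:
step_arm --deltas '[[[0,0,0],0],[[0,0,0],0],[[0,0,0],0]]'

```text
t: 24.9
tcp_pos: [0.5092, 0.2614, 0.0965]
eef_rot: [[1.0, -0.0, -0.0], [-0.0, -1.0, -0.001], [-0.0, 0.001, -1.0]]
ft_force: [0.3, 0.1, -0.6]
grip_width: 0.0378
finger_force: 20.0
```

Run:
```python
from m import *
o=get_obs();print(o["t"],o["tcp_pos"])
im,d=get_image("wrist");cv2.imwrite("pics/w4.png",im)
P=cloud("wrist",d);h=cv2.cvtColor(im,cv2.COLOR_BGR2HSV)
m=(h[...,0]>100)&(h[...,0]<128)&(h[...,1]>80)&(P[...,1]>.17)&(P[...,1]<.35)&(P[...,2]<.03)&(P[...,2]>0)&(P[...,0]>.4)&(P[...,0]<.6)
q=P[m]
A=np.c_[2*q[:,:2],np.ones(len(q))];s=np.linalg.lstsq(A,(q[:,:2]**2).sum(1),rcond=None)[0]
print(m.sum(),s[:2],np.sqrt(s[2]+s[0]**2+s[1]**2))
```

```text
24.9 [0.5092 0.2614 0.0965]
2023 [0.5096 0.2636] 0.06332193268380873
```

View pics/w4.png

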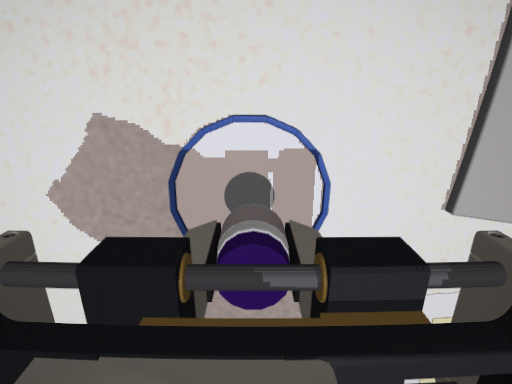

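The wrist view shows the pot held with its cap at (252,270), above the grey spot at (249,194). The dish fit gives (0.5096, 0.2636), 2 mm from the tool, so I'll lower it.

Request:
step_arm --deltas '[[[0,-1,20],0],[[0,-1,40],0],[[0,-1,55],0],[[0,-1,62],0],[[0,-1,64],0]]'

```text
t: 25.45
tcp_pos: [0.5082, 0.2637, 0.0319]
eef_rot: [[1.0, 0.002, -0.001], [0.002, -1.0, -0.001], [-0.001, 0.001, -1.0]]
ft_force: [-0.6, 0.9, -0.8]
grip_width: 0.0373
finger_force: 20.0
```

Request:
step_arm --deltas '[[[0,0,1],0],[[0,0,2],0],[[0,0,3],0],[[0,0,3],0]]'

```text
t: 25.85
tcp_pos: [0.5088, 0.2643, 0.0301]
eef_rot: [[1.0, 0.002, 0.001], [0.002, -1.0, 0.0], [0.001, -0.0, -1.0]]
ft_force: [0.3, -0.6, -1.4]
grip_width: 0.0375
finger_force: 20.0
```

Request:
step_arm --deltas '[[[0,0,0.5],0],[[0,0,1],0],[[0,0,1],0]]'

```text
t: 26.15
tcp_pos: [0.5089, 0.2643, 0.0299]
eef_rot: [[1.0, 0.002, 0.001], [0.002, -1.0, -0.0], [0.001, 0.0, -1.0]]
ft_force: [-2.4, -2.7, 8.7]
grip_width: 0.0379
finger_force: 20.0
```

Request:
step_arm --deltas '[[[0,0,0],0],[[0,0,0],0],[[0,0,0],0],[[0,0,0],0]]' --gripper 0.2

```text
t: 26.55
tcp_pos: [0.5085, 0.2642, 0.0286]
eef_rot: [[1.0, 0.002, -0.0], [0.002, -1.0, 0.0], [-0.0, -0.0, -1.0]]
ft_force: [-0.5, -0.2, -0.2]
grip_width: 0.0647
finger_force: 0.0
```

Request:
step_arm --deltas '[[[0,0,-15],0],[[0,0,-50],0],[[0,0,-95],0],[[0,0,-140],0],[[0,0,-160],0]]'

```text
t: 27.05
tcp_pos: [0.5102, 0.2658, 0.1942]
eef_rot: [[1.0, 0.003, 0.006], [0.003, -1.0, 0.003], [0.006, -0.003, -1.0]]
ft_force: [-0.1, 0.3, -1.1]
grip_width: 0.0734
finger_force: 0.0
```

Run:
```python
from m import *
o=get_obs();print(o["t"],o["tcp_pos"])
im,d=get_image("side");caps("side",im,d,box=((.35,.62),(-.35,.35)))
im,d=get_image("top");caps("top",im,d,box=((.35,.62),(-.35,.35)))
im,d=get_image("wrist");caps("wrist",im,d,box=((.35,.62),(-.35,.35)))
```

```text
27.05 [0.5102 0.2658 0.1942]
side red 246 ztop 0.1277 mean [ 0.4272 -0.2583] circ [ 0.4264 -0.2608  0.0215]
side yellow few 0
side green few 0
side pot 178 ztop 0.0539 mean [0.5091 0.272 ] circ [0.51   0.2676 0.0168]
top red 369 ztop 0.1285 mean [ 0.4278 -0.2617] circ [ 0.4283 -0.2625  0.0207]
top yellow 332 ztop 0.1285 mean [ 0.4912 -0.2709] circ [ 0.4916 -0.2717  0.0202]
top green 293 ztop 0.1287 mean [ 0.5546 -0.282 ] circ [ 0.5547 -0.2822  0.0196]
top pot few 0
wrist red few 0
wrist yellow few 0
wrist green few 0
wrist pot 996 ztop 0.0519 mean [0.5088 0.2622] circ [0.5081 0.2624 0.0179]
```

The pot is centred in the dish to within 2 mm and all three bottles still stand in the tray. Red goes back first.

Request:
step_arm --deltas '[[[-6,40,0],0],[[-13,85,0],0],[[-20,130,0],0],[[-27,175,0],0],[[-34,218,0],0]]'

```text
t: 27.7
tcp_pos: [0.4734, 0.044, 0.1876]
eef_rot: [[1.0, 0.002, -0.002], [0.002, -1.0, -0.0], [-0.002, 0.0, -1.0]]
ft_force: [1.3, -0.7, -0.3]
grip_width: 0.0736
finger_force: 0.0
```

Request:
step_arm --deltas '[[[-7,44,0],0],[[-14,88,0],0],[[-21,132,0],0],[[-28,176,0],0],[[-34,218,0],0]]'

```text
t: 28.2
tcp_pos: [0.4398, -0.1736, 0.1878]
eef_rot: [[1.0, 0.002, -0.002], [0.002, -1.0, 0.001], [-0.002, -0.001, -1.0]]
ft_force: [0.5, -0.3, 0.4]
grip_width: 0.0734
finger_force: 0.0
```

Request:
step_arm --deltas '[[[-7,40,0],0],[[-15,75,0],0],[[-15,91,0],0],[[-15,91,0],0],[[-15,91,0],0]]'

```text
t: 28.7
tcp_pos: [0.4269, -0.2612, 0.1881]
eef_rot: [[1.0, 0.003, -0.001], [0.003, -1.0, 0.002], [-0.001, -0.002, -1.0]]
ft_force: [-0.4, 0.3, -0.8]
grip_width: 0.0734
finger_force: 0.0
```

Request:
step_arm --deltas '[[[0,0,0],0]]'

```text
t: 28.8
tcp_pos: [0.4273, -0.2605, 0.1885]
eef_rot: [[1.0, 0.005, -0.0], [0.005, -1.0, 0.001], [-0.0, -0.001, -1.0]]
ft_force: [-0.8, 0.7, -0.5]
grip_width: 0.0733
finger_force: 0.0
```

Request:
step_arm --deltas '[[[0,0,25],0],[[0,0,50],0],[[0,0,75],0],[[0,0,94],0],[[0,0,99],0]]'

```text
t: 29.3
tcp_pos: [0.4259, -0.2602, 0.0879]
eef_rot: [[1.0, 0.005, -0.003], [0.005, -1.0, 0.003], [-0.003, -0.003, -1.0]]
ft_force: [-0.3, -0.2, 0.8]
grip_width: 0.0736
finger_force: 0.0
```

Request:
step_arm --deltas '[[[0,0,0],0],[[0,0,0],0],[[0,0,0],0],[[0,0,0],0],[[0,0,0],0]]' --gripper 1

```text
t: 29.8
tcp_pos: [0.4273, -0.2633, 0.0906]
eef_rot: [[1.0, 0.002, 0.001], [0.002, -1.0, -0.001], [0.001, 0.001, -1.0]]
ft_force: [-1.3, -0.0, 2.1]
grip_width: 0.0434
finger_force: 20.0
```

Request:
step_arm --deltas '[[[0,0,0],0],[[0,0,0],0]]'

```text
t: 30.0
tcp_pos: [0.4274, -0.2634, 0.0905]
eef_rot: [[1.0, 0.002, 0.001], [0.002, -1.0, -0.001], [0.001, 0.001, -1.0]]
ft_force: [-0.5, 0.3, 5.0]
grip_width: 0.0439
finger_force: 20.0
```

Request:
step_arm --deltas '[[[0,0,-10],0],[[0,0,-30],0],[[0,0,-50],0],[[0,0,-75],0],[[0,0,-87],0]]'

```text
t: 30.5
tcp_pos: [0.4274, -0.2634, 0.1788]
eef_rot: [[1.0, 0.002, 0.002], [0.002, -1.0, -0.001], [0.002, 0.001, -1.0]]
ft_force: [0.3, 0.1, -1.6]
grip_width: 0.0434
finger_force: 20.0
```

Request:
step_arm --deltas '[[[3,-10,0],0],[[14,-40,0],0],[[30,-72,0],0],[[50,-107,0],0],[[75,-142,0],0]]'

```text
t: 31.0
tcp_pos: [0.5003, -0.1189, 0.1754]
eef_rot: [[1.0, 0.001, -0.003], [0.001, -1.0, 0.0], [-0.003, -0.0, -1.0]]
ft_force: [1.4, -0.4, -1.8]
grip_width: 0.0434
finger_force: 20.0
```

Request:
step_arm --deltas '[[[26,-32,0],0],[[52,-65,0],0],[[78,-100,0],0],[[100,-130,0],0],[[111,-147,0],0]]'

```text
t: 31.5
tcp_pos: [0.6124, 0.0317, 0.1752]
eef_rot: [[1.0, 0.006, -0.001], [0.006, -1.0, 0.003], [-0.001, -0.003, -1.0]]
ft_force: [0.2, -0.0, -1.5]
grip_width: 0.0434
finger_force: 20.0
```

Request:
step_arm --deltas '[[[0,0,0],0],[[0,0,0],0],[[0,0,0],0]]'

```text
t: 31.8
tcp_pos: [0.6109, 0.0253, 0.1756]
eef_rot: [[1.0, 0.001, -0.002], [0.001, -1.0, -0.001], [-0.002, 0.001, -1.0]]
ft_force: [-1.1, -0.8, -2.0]
grip_width: 0.0434
finger_force: 20.0
```

Request:
step_arm --deltas '[[[0,0,20],0],[[0,0,45],0],[[0,0,63],0],[[0,0,72],0],[[0,0,74],0]]'

```text
t: 32.3
tcp_pos: [0.6109, 0.0251, 0.1015]
eef_rot: [[1.0, 0.001, -0.002], [0.001, -1.0, -0.001], [-0.002, 0.001, -1.0]]
ft_force: [0.1, 0.6, -1.2]
grip_width: 0.0438
finger_force: 20.0
```

Request:
step_arm --deltas '[[[0,0,1],0],[[0,0,2],0],[[0,0,3],0],[[0,0,4],0],[[0,0,4],0]]'

```text
t: 32.8
tcp_pos: [0.6122, 0.0264, 0.099]
eef_rot: [[1.0, 0.002, 0.0], [0.002, -1.0, -0.0], [0.0, 0.0, -1.0]]
ft_force: [0.5, 0.6, -1.9]
grip_width: 0.0436
finger_force: 20.0
```

Request:
step_arm --deltas '[[[1,0,0.5],0],[[1,0,1],0],[[1,0,1.5],0],[[1,0,1.5],0]]'

```text
t: 33.2
tcp_pos: [0.6135, 0.0267, 0.0986]
eef_rot: [[1.0, 0.002, 0.001], [0.002, -1.0, -0.0], [0.001, 0.0, -1.0]]
ft_force: [-4.0, -0.3, 8.5]
grip_width: 0.0432
finger_force: 20.0
```

Request:
step_arm --deltas '[[[0,0,0],0],[[0,0,0],0],[[0,0,0],0],[[0,0,0],0]]' --gripper 0.2

```text
t: 33.6
tcp_pos: [0.613, 0.0264, 0.097]
eef_rot: [[1.0, 0.002, -0.0], [0.002, -1.0, 0.0], [-0.0, -0.0, -1.0]]
ft_force: [-0.3, -0.3, 0.9]
grip_width: 0.0702
finger_force: 0.0
```

Request:
step_arm --deltas '[[[0,0,-15],0],[[0,0,-40],0],[[0,0,-70],0],[[0,0,-91.5],0],[[0,0,-91.5],0]]'

```text
t: 34.1
tcp_pos: [0.6158, 0.027, 0.1936]
eef_rot: [[1.0, 0.002, 0.008], [0.002, -1.0, 0.0], [0.008, -0.0, -1.0]]
ft_force: [0.6, -0.5, -0.4]
grip_width: 0.0737
finger_force: 0.0
```

Request:
step_arm --deltas '[[[-16,40,0],0],[[-32,80,0],0],[[-48,120,0],0],[[-64,160,0],0],[[-80,200,0],0]]'

```text
t: 34.6
tcp_pos: [0.5323, -0.1752, 0.1887]
eef_rot: [[1.0, 0.002, -0.0], [0.002, -1.0, -0.0], [-0.0, 0.0, -1.0]]
ft_force: [-0.1, -0.3, -0.4]
grip_width: 0.0734
finger_force: 0.0
```

Request:
step_arm --deltas '[[[-16,40,0],0],[[-32,75,0],0],[[-42,98,0],0],[[-42,98,0],0],[[-42,98,0],0]]'

```text
t: 35.1
tcp_pos: [0.4913, -0.272, 0.1886]
eef_rot: [[1.0, 0.001, -0.0], [0.001, -1.0, 0.001], [-0.0, -0.001, -1.0]]
ft_force: [0.1, -0.3, 0.3]
grip_width: 0.0732
finger_force: 0.0
```

Request:
step_arm --deltas '[[[0,0,0],0],[[0,0,25],0],[[0,0,50],0],[[0,0,75],0],[[0,0,94],0]]'

```text
t: 35.6
tcp_pos: [0.4921, -0.2696, 0.0934]
eef_rot: [[1.0, 0.005, -0.001], [0.005, -1.0, 0.001], [-0.001, -0.001, -1.0]]
ft_force: [-0.2, 0.1, -0.1]
grip_width: 0.0736
finger_force: 0.0
```

Request:
step_arm --deltas '[[[0,0,5],0],[[0,0,5],0],[[0,0,5],0]]'

```text
t: 35.9
tcp_pos: [0.4929, -0.2713, 0.0907]
eef_rot: [[1.0, 0.003, 0.001], [0.003, -1.0, -0.0], [0.001, 0.0, -1.0]]
ft_force: [0.0, 0.2, -0.5]
grip_width: 0.0734
finger_force: 0.0
```

Request:
step_arm --deltas '[[[0,0,0],0],[[0,0,0],0],[[0,0,0],0],[[0,0,0],0],[[0,0,0],0]]' --gripper 1

```text
t: 36.4
tcp_pos: [0.4919, -0.272, 0.0901]
eef_rot: [[1.0, 0.002, 0.001], [0.002, -1.0, -0.0], [0.001, 0.0, -1.0]]
ft_force: [-0.4, 0.1, 1.5]
grip_width: 0.0432
finger_force: 20.0
```

Request:
step_arm --deltas '[[[0,0,0],0],[[0,0,0],0]]'

```text
t: 36.6
tcp_pos: [0.492, -0.2719, 0.09]
eef_rot: [[1.0, 0.002, 0.0], [0.002, -1.0, -0.0], [0.0, 0.0, -1.0]]
ft_force: [0.4, 0.6, 2.2]
grip_width: 0.0437
finger_force: 20.0
```

Request:
step_arm --deltas '[[[0,0,-10],0],[[0,0,-30],0],[[0,0,-50],0],[[0,0,-75],0],[[0,0,-87],0]]'

```text
t: 37.1
tcp_pos: [0.4926, -0.2721, 0.179]
eef_rot: [[1.0, 0.002, 0.002], [0.002, -1.0, -0.001], [0.002, 0.001, -1.0]]
ft_force: [0.7, 0.2, -2.6]
grip_width: 0.0437
finger_force: 20.0
```

Request:
step_arm --deltas '[[[4,-15,0],0],[[11,-45,0],0],[[19,-80,0],0],[[27,-120,0],0],[[36,-160,0],0]]'

```text
t: 37.6
tcp_pos: [0.5264, -0.109, 0.1754]
eef_rot: [[1.0, 0.002, -0.002], [0.002, -1.0, 0.001], [-0.002, -0.001, -1.0]]
ft_force: [1.2, 0.0, -1.5]
grip_width: 0.0434
finger_force: 20.0
```

Request:
step_arm --deltas '[[[9,-40,0],0],[[16,-70,0],0],[[20.5,-89,0],0],[[20.5,-89,0],0],[[20.5,-89,0],0]]'

```text
t: 38.1
tcp_pos: [0.5467, -0.0218, 0.1756]
eef_rot: [[1.0, 0.004, -0.002], [0.004, -1.0, 0.0], [-0.002, -0.0, -1.0]]
ft_force: [-0.6, -0.4, -1.2]
grip_width: 0.0432
finger_force: 20.0
```

Request:
step_arm --deltas '[[[0,0,0],0],[[0,0,20],0],[[0,0,45],0],[[0,0,63],0],[[0,0,74],0]]'

```text
t: 38.6
tcp_pos: [0.5464, -0.0245, 0.101]
eef_rot: [[1.0, -0.0, -0.003], [-0.0, -1.0, -0.001], [-0.003, 0.001, -1.0]]
ft_force: [0.1, -0.5, -1.8]
grip_width: 0.0439
finger_force: 20.0
```

Request:
step_arm --deltas '[[[0,0,1],0],[[0,0,2.5],0],[[0,0,4],0],[[0,0,5],0],[[0,0,5],0]]'

```text
t: 39.1
tcp_pos: [0.548, -0.0228, 0.0982]
eef_rot: [[1.0, 0.002, 0.001], [0.002, -1.0, -0.0], [0.001, 0.0, -1.0]]
ft_force: [0.5, -0.2, -1.7]
grip_width: 0.0436
finger_force: 20.0
```

Request:
step_arm --deltas '[[[0.5,0,0.5],0],[[0.5,0,1],0],[[0.5,0,1],0]]'

```text
t: 39.4
tcp_pos: [0.5487, -0.0227, 0.098]
eef_rot: [[1.0, 0.002, 0.001], [0.002, -1.0, -0.001], [0.001, 0.001, -1.0]]
ft_force: [-2.8, -0.2, 8.3]
grip_width: 0.0436
finger_force: 20.0
```

Request:
step_arm --deltas '[[[0,0,0],0],[[0,0,0],0],[[0,0,0],0],[[0,0,0],0]]' --gripper 0.2

```text
t: 39.8
tcp_pos: [0.5482, -0.0227, 0.0967]
eef_rot: [[1.0, 0.002, 0.0], [0.002, -1.0, -0.0], [0.0, 0.0, -1.0]]
ft_force: [0.9, -0.3, -0.3]
grip_width: 0.0705
finger_force: 0.0
```

Request:
step_arm --deltas '[[[0,0,-15],0],[[0,0,-40],0],[[0,0,-70],0],[[0,0,-92],0],[[0,0,-92],0]]'

```text
t: 40.3
tcp_pos: [0.5509, -0.0224, 0.1931]
eef_rot: [[1.0, 0.002, 0.007], [0.002, -1.0, -0.001], [0.007, 0.001, -1.0]]
ft_force: [0.4, 0.2, -0.1]
grip_width: 0.0733
finger_force: 0.0
```

Request:
step_arm --deltas '[[[1,35,0],0],[[2,75,0],0],[[3,115,0],0],[[5,155,0],0],[[6,190,0],0]]'

```text
t: 40.8
tcp_pos: [0.5541, -0.215, 0.1886]
eef_rot: [[1.0, 0.001, -0.0], [0.001, -1.0, -0.0], [-0.0, 0.0, -1.0]]
ft_force: [1.0, 0.7, 0.9]
grip_width: 0.0736
finger_force: 0.0
```

Request:
step_arm --deltas '[[[0,35,0],0],[[0,60,0],0],[[0,71,0],0],[[0,71,0],0],[[0,71,0],0]]'

```text
t: 41.3
tcp_pos: [0.5549, -0.2817, 0.1886]
eef_rot: [[1.0, 0.004, -0.0], [0.004, -1.0, 0.002], [-0.0, -0.002, -1.0]]
ft_force: [0.4, 0.6, 0.3]
grip_width: 0.0737
finger_force: 0.0
```

Request:
step_arm --deltas '[[[0,0,0],0],[[0,0,25],0],[[0,0,50],0],[[0,0,75],0],[[0,0,94],0]]'

```text
t: 41.8
tcp_pos: [0.5547, -0.2814, 0.0935]
eef_rot: [[1.0, 0.005, -0.001], [0.005, -1.0, 0.001], [-0.001, -0.001, -1.0]]
ft_force: [-0.1, 0.6, -0.5]
grip_width: 0.0734
finger_force: 0.0
```

Request:
step_arm --deltas '[[[0,0,5],0],[[0,0,5],0],[[0,0,5],0]]'

```text
t: 42.1
tcp_pos: [0.5558, -0.2832, 0.0909]
eef_rot: [[1.0, 0.003, 0.002], [0.003, -1.0, -0.0], [0.002, 0.0, -1.0]]
ft_force: [-0.0, -0.7, -0.6]
grip_width: 0.0735
finger_force: 0.0
```

Request:
step_arm --deltas '[[[0,0,0],0],[[0,0,0],0],[[0,0,0],0],[[0,0,0],0],[[0,0,0],0]]' --gripper 1

```text
t: 42.6
tcp_pos: [0.5549, -0.2838, 0.09]
eef_rot: [[1.0, 0.002, 0.0], [0.002, -1.0, -0.0], [0.0, 0.0, -1.0]]
ft_force: [0.4, -0.3, 0.6]
grip_width: 0.0435
finger_force: 20.0
```

Request:
step_arm --deltas '[[[0,0,0],0],[[0,0,0],0]]'

```text
t: 42.8
tcp_pos: [0.555, -0.2838, 0.09]
eef_rot: [[1.0, 0.002, 0.0], [0.002, -1.0, -0.0], [0.0, 0.0, -1.0]]
ft_force: [0.2, 1.1, 2.0]
grip_width: 0.0442
finger_force: 20.0
```

Request:
step_arm --deltas '[[[0,0,-10],0],[[0,0,-30],0],[[0,0,-50],0],[[0,0,-75],0],[[0,0,-87],0]]'

```text
t: 43.3
tcp_pos: [0.5557, -0.2839, 0.1791]
eef_rot: [[1.0, 0.002, 0.002], [0.002, -1.0, -0.001], [0.002, 0.001, -1.0]]
ft_force: [1.5, -1.2, -1.7]
grip_width: 0.0432
finger_force: 20.0
```

Request:
step_arm --deltas '[[[4,-15,0],0],[[10,-45,0],0],[[18,-80,0],0],[[25,-115,0],0],[[32,-150,0],0]]'

```text
t: 43.8
tcp_pos: [0.5856, -0.1306, 0.1752]
eef_rot: [[1.0, 0.003, -0.002], [0.003, -1.0, 0.001], [-0.002, -0.001, -1.0]]
ft_force: [0.3, -0.6, -2.1]
grip_width: 0.0432
finger_force: 20.0
```

Request:
step_arm --deltas '[[[6,-25,0],0],[[9.5,-40,0],0],[[9.5,-44,0],0],[[9.5,-44,0],0],[[9.5,-44,0],0]]'

```text
t: 44.3
tcp_pos: [0.5953, -0.0917, 0.1762]
eef_rot: [[1.0, -0.0, -0.001], [-0.0, -1.0, -0.001], [-0.001, 0.001, -1.0]]
ft_force: [-0.6, -0.2, -2.3]
grip_width: 0.0431
finger_force: 20.0
```

Request:
step_arm --deltas '[[[0,0,0],0],[[0,0,20],0],[[0,0,45],0],[[0,0,63],0],[[0,0,74],0]]'

```text
t: 44.8
tcp_pos: [0.5947, -0.0912, 0.1011]
eef_rot: [[1.0, -0.0, -0.002], [-0.0, -1.0, -0.0], [-0.002, 0.0, -1.0]]
ft_force: [-0.5, -0.1, -2.8]
grip_width: 0.0433
finger_force: 20.0
```

Request:
step_arm --deltas '[[[0,0,1],0],[[0,0,2.5],0],[[0,0,4],0],[[0,0,5],0],[[0,0,5],0]]'

```text
t: 45.3
tcp_pos: [0.5962, -0.0897, 0.0983]
eef_rot: [[1.0, 0.002, 0.001], [0.002, -1.0, -0.0], [0.001, 0.0, -1.0]]
ft_force: [-0.6, 0.7, -1.4]
grip_width: 0.0438
finger_force: 20.0
```

Request:
step_arm --deltas '[[[0,0,0.5],0],[[0,0,1],0],[[0,0,1],0]]'

```text
t: 45.6
tcp_pos: [0.5966, -0.0895, 0.098]
eef_rot: [[1.0, 0.002, 0.002], [0.002, -1.0, -0.0], [0.002, 0.0, -1.0]]
ft_force: [-1.2, 0.6, 4.9]
grip_width: 0.0434
finger_force: 20.0
```

Green is seated. I'll release it, lift, move the arm clear and check everything.

Request:
step_arm --deltas '[[[0,0,0],0],[[0,0,0],0],[[0,0,0],0],[[0,0,0],0]]' --gripper 0.2

```text
t: 46.0
tcp_pos: [0.5958, -0.0897, 0.0966]
eef_rot: [[1.0, 0.002, -0.0], [0.002, -1.0, 0.0], [-0.0, -0.0, -1.0]]
ft_force: [-0.4, 0.7, 0.0]
grip_width: 0.0704
finger_force: 0.0
```

Request:
step_arm --deltas '[[[0,0,-15],0],[[0,0,-45],0],[[0,0,-85],0],[[0,0,-125],0],[[0,0,-150],0]]'

```text
t: 46.5
tcp_pos: [0.5972, -0.0893, 0.2513]
eef_rot: [[1.0, 0.003, 0.005], [0.003, -1.0, -0.001], [0.005, 0.001, -1.0]]
ft_force: [0.6, -0.1, 0.2]
grip_width: 0.0733
finger_force: 0.0
```

Request:
step_arm --deltas '[[[-22,36,0],0],[[-46,72,0],0],[[-70,110,0],0],[[-95,150,0],0],[[-120,190,0],0]]'

```text
t: 47.0
tcp_pos: [0.4754, -0.2811, 0.2481]
eef_rot: [[1.0, 0.003, 0.001], [0.003, -1.0, -0.001], [0.001, 0.001, -1.0]]
ft_force: [0.2, 0.2, 0.5]
grip_width: 0.0735
finger_force: 0.0
```

Request:
step_arm --deltas '[[[-20,36,0],0],[[-40,72,0],0],[[-60,110,0],0],[[-70,130,0],0],[[-70,130,0],0]]'

```text
t: 47.5
tcp_pos: [0.4035, -0.4145, 0.2475]
eef_rot: [[1.0, -0.005, -0.001], [-0.005, -1.0, -0.002], [-0.001, 0.002, -1.0]]
ft_force: [-0.1, 0.3, -0.1]
grip_width: 0.0736
finger_force: 0.0
```

Run:
```python
from m import *
o=get_obs();print(o["t"],o["tcp_pos"])
B=((.35,.64),(-.35,.35))
im,d=get_image("side");caps("side",im,d,box=B)
im,d=get_image("top");caps("top",im,d,box=B);cv2.imwrite("pics/t5.png",im)
for n in("weight_mid","eraser_mid"): print(n,[atz("top",f["centre"],.0)[:2] for f in spot_point(n,"top")[:1]])
```

```text
47.5 [ 0.4035 -0.4145  0.2475]
side red 336 ztop 0.1356 mean [0.6118 0.0299] circ [0.6112 0.0285 0.0204]
side yellow 270 ztop 0.1359 mean [ 0.5472 -0.0196] circ [ 0.5488 -0.0196  0.0212]
side green 164 ztop 0.136 mean [ 0.5967 -0.0865] circ [ 0.5958 -0.0869  0.0201]
side pot 261 ztop 0.0539 mean [0.5096 0.2665] circ [0.5097 0.2656 0.0172]
top red 348 ztop 0.1368 mean [0.6118 0.0258] circ [0.6123 0.0257 0.0197]
top yellow 336 ztop 0.137 mean [ 0.5476 -0.0237] circ [ 0.5479 -0.0236  0.0198]
top green 297 ztop 0.1368 mean [ 0.5952 -0.0891] circ [ 0.5954 -0.0894  0.0191]
top pot 183 ztop 0.0545 mean [0.5091 0.262 ] circ [0.5094 0.262  0.0167]
weight_mid [array([ 0.5047, -0.1025])]
eraser_mid [array([ 0.3705, -0.0001])]
```

View pics/t5.png

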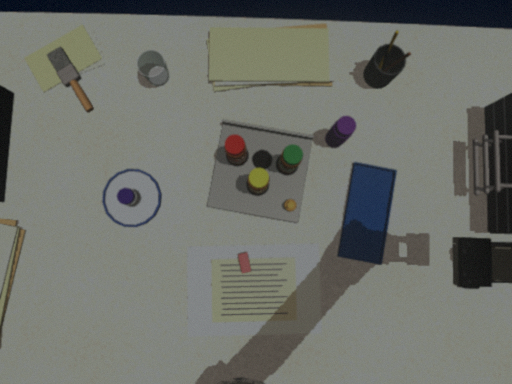

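Red (235,148), yellow (258,180) and green (290,157) are back within 2 mm of where they started. The pot stands mid-dish at (128,197), the brass weight and eraser haven't moved, and the arm is clear.

```bash
python3 -c "
from cell import *
print(hand_in())"
```

```text
the job is handed in; nothing more can be done
None
```

The job is handed in, with no verdict shown: in the last camera check the pot stood upright mid-dish, all three bottles were upright within about 2 mm of their own spots, and the brass weight and eraser had not moved.

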